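Load a sample cassette into the analyser and start it

ROBOT

A 6-joint arm with a two-finger parallel gripper is mounted at the origin on the work surface. World frame = base frame: x ahead of the robot, y to its left, z up, the work surface at z = 0. Lengths are in mm, angles in rad, forces in N, time in s.
With the tool pointing down it reaches from about 275 to 1000 mm from the base axis. Payload 8.4 kg.
Tool frame: the origin (TCP) lies midway between the tips of the shut fingers; the grasp point (between the pads) lies 19 mm behind it; z points along the fingers, y is the line along which they close (so a half turn about z gives the same grasp; the last joint's range is limited). The gripper opens to 85 mm and grips with 20 to 120 N. Pads are 22 mm wide; open, the fingers measure 114 mm over their backs; the gripper's body (76 mm by 85 mm) begins 54 mm behind the grasp point. The pads swing forward as they close: fully open they stand 13 mm farther back than shut.
Start: joints at [-1.181, 0.353, 1.633, -0, 1.155, -0.002], TCP at [238.657, -577.643, 231.281] pointing down, gripper open.
Joint ranges: [-2.63, 2.63], [-0.92, 2.1], [0.06, 2.66], [-1.3, 4.44], [0, 2.69], [-3.02, 3.02]. Speed limits (rad/s): [2.22, 2.22, 2.79, 3.14, 3.14, 3.14].

INTERFACE

Orientations are given as [roll, pitch, yaw] about the fixed x, y, z axes, in that order (R = Rz(yaw) Ry(pitch) Rx(roll)).
In Python, from rig import telemetry, optics, r gives the robot as it stands.
- The arm moves only by the tool play_rows, never from a script. Its arguments are lists of equal length, an entry for each row: "dp": the shift along the tool's x, y, z in units of 40 mm (1.0 is 40 mm), a list of three; "rot": the turn, a rotation vector about the tool's x, y, z in units of 6 degrees (1.0 is 6 degrees), a list of three. In form: {"dp": [[tx, ty, tz], ...], "rot": [[ax, ay, az], ...]}. A call has 1 to 5 rows; each row is the pose to reach, as a shift and turn from the pose commanded when the call began, along the tool's axes at that moment; what a row does not reach only later rows make up. A row lasts 1/12 s, in which the tool goes at most 41.7 mm and 7.16 degrees, less where a joint would pass 70% of its speed; a pose out of reach is approached as far as the arm can. A call with a gripper value outside its range is refused whole. "fingers" is the opening, from 0 (shut) to 1 (fully open), set as the call begins (left out, the last holds). The fingers move at their own pace and stop on an object; "grip_force" is the grip in N (left out, the last holds). Time passes only in rows, so rows that repeat a pose let the fingers close. It gives the time, the measured TCP pose, the force, the opening and the grip force at its end, in the units of the state.
- telemetry.sense(): the state, without advancing time (a new reading comes with each control period).
- optics.grab_frame(name): name is "side" or "top"; returns a dict with "color" (420x560x3 uint8, red, green, blue), "mtx" (3x3 intrinsics, pixels), "R" (3x3) and "t" (3): a world point X has camera coordinates R X + t. Camera axes: x right, y down, z forward; pixel columns grow to the right and rows downward; lengths in mm; the calibration is good to about 2 mm. A picture is of the moment at which its call begins. There is no depth.
- r.sign_off(): hands the job in; it is judged then, once.
The state is a dict: "clock": time; "qpos": joint angles; "qvel": joint speeds; "joint_efforts": joint torques, N m; "eef_pos": TCP position; "tcp_rot": TCP orientation; "contact_force": force on the tool from outside, world axes, zero at the start; "wrist_torque": the same for the moment, N m; "opening": opening from 0.0 (shut) to 1.0 (fully open); "grasp_force": force on a finger pad.
Only numpy, scipy, OpenCV 4.12 (cv2) and the standard library are available. Lean on these libraries where they do the work, as an engineer would, in place of code of your own. Each camera call takes 0.05 s, during which the arm holds its last target. There are 200 camera calls.

TASK

Draw the bottom sample cassette out of the magazine, leaving the others stacked in it, and lay it flat, lengthwise and centred on the black bed of the analyser's open drawer without dropping it. Push the drawer fully home, then press the green start key firmly with the fingertips, hold it down for about a second, and let go. Press no other key and leave the bottle and the jar where they stand.

Things in the scene. Friction and masses are not known exactly. Their poses are not given: they have to be found in the camera images.
- analyser: White benchtop analyser, fixed: 260 deep (x) x 270 wide (y) mm; front deck 100 mm high with the keypad, rear part (from 130 mm behind the front face) 160 mm high. Origin: middle of the front face, at table height; x points into the machine (away from its front), z up. The drawer's slot in the front face is 130 mm wide, from 16 to 80 mm high.
- drawer (a joint): Analyser's drawer, m: 0 = fully home (its blue front meets the analyser's face), grows as it slides out to the front, 0.165 at most. It starts nearly fully open (0.15 to 0.162), has about 2 N of friction and stays where it is left; it meets a hard stop at 0.
- drawer_bed (a point): Centre of the top of the drawer's black bed for the cassette; 48 mm above the table, x into the machine, z up. The bed is 44 mm wide and 20 mm high over the drawer's flat plate (110 mm wide, no side walls): fingers can straddle it. Between the blue front and a rear lip (6 mm high) are 146 mm for the 130 mm cassette. The blue front rises 27 mm above the bed.
- drawer_front (a point): Middle of the outer face of the black push block on the drawer's blue front panel, 55 mm above the table; same axes as the bed, x pointing in. The block is 70 mm wide, from 38 to 72 mm high, and stands 16 mm out from the panel, which is 140 mm wide, 12 mm thick, up to 75 mm high. Push here along +x to close.
- start_key_top (a point): Centre of the top of the GREEN start key with a white triangle; 34 x 34 mm, 106 mm above the table, facing up. Membrane key: gives at most 1.5 mm (5 N per mm, then hard), registers when 5 N or more is kept on it for half a second; over 30 N damages it. Three keys stand 60 mm apart in a row 40 mm behind the analyser's front face; their order varies.
- stop_key_top (a point): Centre of the top of the RED stop key with a white square; same size as the start key. Not to be pressed.
- menu_key_top (a point): Centre of the top of the GREY menu key with three white bars; same size as the start key. Not to be pressed.
- magazine: Fixed chute, 76 wide, 146 deep, 89 mm high, with four stacked cassettes. Origin: middle of its front gate, at table height; x points into it, away from its front. Its floor, 45 mm high, goes on 160 mm in front of the gate as a ledge 36 mm wide, which fingers can straddle. A 16 mm gap over the floor lets one cassette out; two gate posts hold back the others, centred 73 mm behind the gate.
- cassette_center (a point): Centre (half-way up) of the bottom blue cassette, 130 x 60 x 12 mm, 110 g give or take a third; x along its length, z up. Its front end (-x) sticks out 42 to 50 mm through the gap to the front of the magazine, free to be pinched across its 60 mm width; it slides straight out onto the ledge along the magazine's -x. Gripped near its end it sags when lifted.
- spare_low_center (a point): Centre of the second cassette from below, same size. When the bottom one is drawn out the others come down by one thickness.
- spare_mid_center (a point): Centre of the third cassette.
- spare_top_center (a point): Centre of the top cassette.
- bottle_mid (a point): Middle of a white reagent bottle, 60 mm across, 130 mm high, beside the magazine. Bystander.
- jar_mid (a point): Middle of an amber jar with a white cap, 56 mm across, 75 mm high, between magazine and analyser. Bystander. (A fixed blue rack of capped tubes, 86 mm high, stands well behind the magazine.)
Not all that is in view belongs to the job. What is shaped like the part that bears cassette_center but orange is not meant.

How it is judged (in metres and radians):
On the way, in this order (a step that is already met when the one before it is completed fails the run):
1. the bottom cassette is drawn fully out of the magazine, the other three still stacked in it (x of cassette_center in the frame of magazine below -0.066 m and x of each of spare_low_center, spare_mid_center, spare_top_center in the frame of magazine above 0.055 m and y of spare_low_center in the frame of magazine between -0.015 and 0.015 m and y of spare_mid_center in the frame of magazine between -0.015 and 0.015 m and y of spare_top_center in the frame of magazine between -0.015 and 0.015 m and height (world z) of each of spare_low_center, spare_mid_center, spare_top_center below 0.1 m), for 0.05 s.
2. the cassette lies flat and centred on the bed of the open drawer, released (x of cassette_center in the frame of drawer_bed between -0.0115 and 0.0115 m and y of cassette_center in the frame of drawer_bed between -0.01 and 0.01 m and z of cassette_center in the frame of drawer_bed between 0.003 and 0.009 m and angle between the x axis of cassette_center and the x axis of drawer_bed, either way round below 0.12 rad and angle between cassette_center's own z axis and vertical below 0.06 rad and value of joint drawer above 0.1 m and contact force between cassette and the fingers below 0.1 N), for 0.2 s.
3. the drawer is pushed fully home with the cassette on its bed (x of cassette_center in the frame of drawer_bed between -0.0115 and 0.0115 m and y of cassette_center in the frame of drawer_bed between -0.01 and 0.01 m and z of cassette_center in the frame of drawer_bed between 0.003 and 0.009 m and angle between the x axis of cassette_center and the x axis of drawer_bed, either way round below 0.12 rad and angle between cassette_center's own z axis and vertical below 0.06 rad and value of joint drawer below 0.005 m), for 0.2 s.
4. the green start key is kept pressed by the fingertips with at least 5 N for half a second, the drawer shut (contact force between start_key and the fingers above 5 N and value of joint drawer below 0.005 m), for 0.5 s.
At the end, for the whole second after the job is handed in: Drawer shut to within 5 mm, the cassette flat on its bed (centred within 11 mm along and 10 mm across, turned less than 0.12 rad, at rest), the three other cassettes still in the magazine (within 18 mm of the stack's place along it, 15 mm across), the start key released (all of step 3 and x of each of spare_low_center, spare_mid_center, spare_top_center in the frame of magazine above 0.055 m and y of spare_low_center in the frame of magazine between -0.015 and 0.015 m and y of spare_mid_center in the frame of magazine between -0.015 and 0.015 m and y of spare_top_center in the frame of magazine between -0.015 and 0.015 m and height (world z) of each of spare_low_center, spare_mid_center, spare_top_center below 0.1 m and linear speed of cassette below 0.02 m/s and contact force between start_key and the fingers below 0.1 N); the robot touches nothing.
It fails at once if the start key is overpressed (over 30 N), or pressed while the drawer is open (contact force between start_key and anything else above 30 N or (contact force between start_key and anything else above 3 N and value of joint drawer above 0.02 m)).
It fails at once if the stop or menu key is pressed (contact force between any of stop_key, menu_key and anything else above 3 N).
It fails at once if the cassette is dropped or thrown (linear speed of cassette above 0.6 m/s and contact force between cassette and the fingers below 0.1 N).
It fails at once if another cassette is pulled out of the magazine (x of any of spare_low_center, spare_mid_center, spare_top_center in the frame of magazine below 0.045 m or height (world z) of any of spare_low_center, spare_mid_center, spare_top_center above 0.12 m).
It fails at once if the bottle or jar is displaced by more than 25 mm or tipped (distance of any of bottle_mid, jar_mid from where it was at the start of the episode above 0.025 m or angle between any of bottle_mid, jar_mid's own z axis and vertical above 0.3 rad).
It also fails if it takes over 70 s, if anything falls off the work surface, if the arm or the gripper's body presses on something with over 40 N, if the wrist force passes 120 N, or if a joint passes its speed limit or range.

## Working session

There is one attempt and no reset: what is moved stays moved. The work goes in short steps, Python scripts to look and compute and a tool call to move; the robot and the scene stay as the last step left them, time stands still between calls to the robot, and variables do not carry over. Pictures are saved under pics/ and viewed, at most 10 in all, crops included, and the job is handed in when it is done.

Besides the shell and the picture viewer there is one more tool, called by a JSON object that holds its "fn" and its "kwargs", one argument or row to a line. play_rows: Moves the arm, as the interface text tells. Its arguments: {"type":"object","properties":{"dp":{"type":"array"},"rot":{"type":"array"},"fingers":{"type":"number"},"grip_force":{"type":"number"}},"required":["dp","rot"]}

```bash
mkdir -p pics
python3 - <<'E'
from rig import telemetry, optics, r
import cv2,numpy as np
print(telemetry.sense())
for n in("side","top"):
    f=optics.grab_frame(n); cv2.imwrite(f"pics/{n}0.png",cv2.cvtColor(f["color"],cv2.COLOR_RGB2BGR))
    print(n,f["mtx"].tolist(),f["R"].round(4).tolist(),f["t"].round(1).tolist())
E
```

```text
{'clock': 0.0, 'qpos': array([-1.18141118e+00,  3.53647479e-01,  1.63413605e+00,  4.35484540e-05,
        1.15522182e+00, -2.39633028e-03]), 'qvel': array([ 0.00039848,  0.00018177, -0.00097861,  0.00076567,  0.00265334,
       -0.00040874]), 'joint_efforts': array([-3.76523210e-03, -6.05255699e+01, -3.42068195e+01, -2.46053469e-04,
        9.48456698e-03,  7.33028128e-05]), 'eef_pos': array([ 238.47792429, -577.18939634,  230.56129053]), 'tcp_rot': array([-3.14018006e+00, -4.32020904e-05,  3.91763840e-01]), 'contact_force': array([-0.65854538,  0.05445872, -0.13430846]), 'wrist_torque': array([-0.00753674,  0.03416735, -0.00226417]), 'grasp_force': 0.0, 'opening': 0.9958721906838444}
side [[517.2662282686722, 0.0, 282.6331093757908], [0.0, 517.2662282686722, 207.40898667726378], [0.0, 0.0, 1.0]] [[-0.9851, -0.1715, 0.0097], [-0.0987, 0.5191, -0.849], [0.1405, -0.8373, -0.5283]] [553.6, 120.5, 1298.3]
top [[509.01847537547, 0.0, 283.9234275090494], [0.0, 509.01847537547, 212.30357834135162], [0.0, 0.0, 1.0]] [[-0.0169, -0.9999, -0.0001], [-0.9978, 0.0168, -0.0648], [0.0648, -0.001, -0.9979]] [12.0, 577.0, 1123.2]
```

View pics/side0.png

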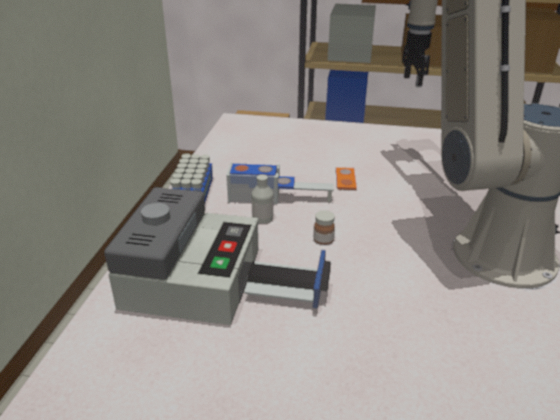

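View pics/top0.png

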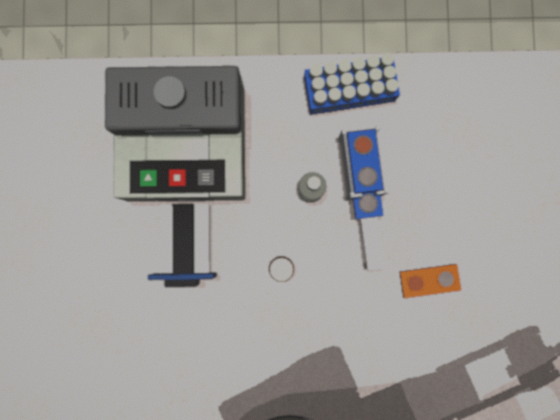

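The side view shows the analyser at lower left with the drawer out toward (320,280), and the magazine at (255,185) with its blue cassette end at (286,183). In the top view:
- **Keys:** green (148,178), red (177,178), grey (206,178).
- **Drawer:** bed around (183,240), blue front at (182,276).
- **Magazine:** (365,165), with the protruding blue cassette end at (368,206).
- **Cassette candidates:** the blue end at (368,206), the blue stack top at (365,160), and the orange cassette at (430,281). The blue end below the gate is the bottom one and the one meant. The orange one is a decoy.
- **Bystanders:** bottle (312,186), jar (281,268).

I'll confirm with an enlarged crop.

```bash
python3 - <<'E'
import cv2,numpy as np
a=cv2.imread("pics/top0.png")
c1=cv2.resize(a[120:285,325:395],None,fx=3.6,fy=3.6,interpolation=cv2.INTER_CUBIC)
c2=cv2.resize(a[120:295,105:250],None,fx=3.4,fy=3.4,interpolation=cv2.INTER_CUBIC)
o=np.zeros((600,800,3),np.uint8);o[:c1.shape[0],:c1.shape[1]]=c1;o[:c2.shape[0],270:270+c2.shape[1]]=c2
cv2.imwrite("pics/crop1.png",o)
E
cat > h.py <<'E'
import numpy as np,cv2
from rig import telemetry,optics,r
def ray(f,uv,z):
    uv=np.atleast_2d(np.array(uv,float)); d=np.c_[uv,np.ones(len(uv))]@np.linalg.inv(f["mtx"]).T@f["R"]
    C=-f["R"].T@f["t"]; s=(z-C[2])/d[:,2]; return C+s[:,None]*d
def px(f,P):
    p=np.atleast_2d(P)@f["R"].T+f["t"]; p=p@f["mtx"].T; return p[:,:2]/p[:,2:]
def rect(mask,x0,y0,x1,y1):
    m=np.zeros_like(mask);m[y0:y1,x0:x1]=mask[y0:y1,x0:x1]
    c=max(cv2.findContours(m,cv2.RETR_EXTERNAL,cv2.CHAIN_APPROX_NONE)[0],key=cv2.contourArea)
    return cv2.boxPoints(cv2.minAreaRect(c)),c
E
python3 - <<'E'
from h import *
f=optics.grab_frame("top");hsv=cv2.cvtColor(f["color"],cv2.COLOR_RGB2HSV)
blue=cv2.inRange(hsv,(105,120,50),(130,255,255)); green=cv2.inRange(hsv,(50,120,40),(85,255,255)); red=cv2.inRange(hsv,(172,150,80),(180,255,255))|cv2.inRange(hsv,(0,150,80),(6,255,255))
black=cv2.inRange(hsv,(0,0,0),(180,255,60))
for n,m,b,z in[("stack",blue,(335,120,395,192),93),("bottom",blue,(345,195,395,225),57),("front",blue,(140,260,225,290),75),("green",green,(130,165,165,195),106),("red",red,(160,165,195,195),106),("bed",black,(165,204,203,270),48),("block",black,(155,279,210,295),72)]:
    B,c=rect(m,*b); P=ray(f,B,z); print(n,B.round(1).tolist(),P[:,:2].round(1).tolist(),P.mean(0)[:2].round(1))
E
```

```text
stack [[346.70001220703125, 132.60000610351562], [374.29998779296875, 128.89999389648438], [382.3999938964844, 189.89999389648438], [354.8999938964844, 193.60000610351562]] [[739.3, -133.5], [746.2, -192.2], [616.0, -205.6], [609.2, -147.4]] [ 677.7 -169.7]
bottom [[353.1000061035156, 198.39999389648438], [379.6000061035156, 194.8000030517578], [382.29998779296875, 214.8000030517578], [355.79998779296875, 218.39999389648438]] [[602.3, -148.4], [609.2, -206.1], [565.5, -210.7], [558.7, -153.2]] [ 583.9 -179.6]
front [[148.89999389648438, 275.1000061035156], [211.89999389648438, 273.20001220703125], [212.10000610351562, 278.1000061035156], [149.10000610351562, 280.0]] [[445.1, 290.2], [446.8, 156.9], [436.5, 156.6], [434.8, 289.8]] [440.8 223.4]
green [[140.0, 170.0], [156.0, 170.0], [156.0, 185.0], [140.0, 185.0]] [[664.8, 300.7], [664.2, 267.3], [632.8, 267.3], [633.3, 300.6]] [648.8 284. ]
red [[169.0, 169.0], [185.0, 169.0], [185.0, 186.0], [169.0, 186.0]] [[665.8, 240.3], [665.3, 206.9], [629.7, 207.1], [630.2, 240.3]] [647.7 223.6]
bed [[174.0, 205.0], [192.0, 205.0], [192.0, 269.0], [174.0, 269.0]] [[595.2, 242.5], [594.6, 203.2], [455.3, 203.9], [455.9, 242.9]] [525.3 223.1]
block [[166.0, 280.0], [198.0, 280.0], [198.0, 285.0], [166.0, 285.0]] [[434.0, 254.8], [432.9, 186.9], [422.4, 187.0], [423.5, 254.8]] [428.2 220.9]
```

View pics/crop1.png

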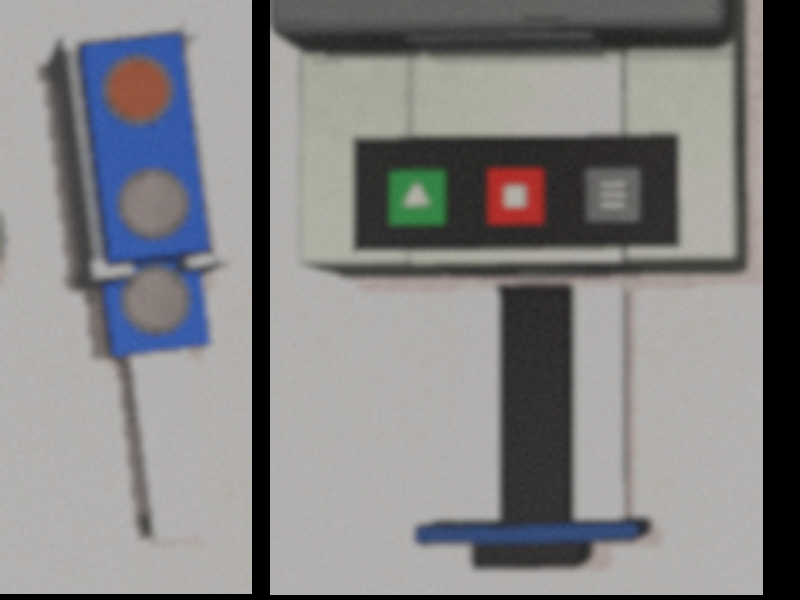

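The crop confirms it: the blue end below the gate is the bottom cassette, and the green key with the triangle is leftmost. Now a helper to convert targets into move units.

```bash
cat >> h.py <<'E'
from scipy.spatial.transform import Rotation as Ro
def go(p,yaw):
    s=telemetry.sense();R0=Ro.from_euler("xyz",s["tcp_rot"]);R1=Ro.from_euler("xyz",[np.pi,0,yaw])
    print("at",s["eef_pos"].round(1),s["tcp_rot"].round(3),"dp",(R0.inv().apply(np.array(p)-s["eef_pos"])/40).round(3),"rot",(np.degrees((R0.inv()*R1).as_rotvec())/6).round(3))
E
python3 - <<'E'
from h import *
go((580,-180,150),0.106)
f=optics.grab_frame("top"); g=optics.grab_frame("side")
print(ray(f,[(314,183),(281,268)],[130]),ray(f,[(281,268)],75))
# check of mapping in side view
print(px(g,[(561,-182,57),(649,284,106),(419,223,72),(440,223,75)]).round(0))
E
```

```text
at [ 238.5 -577.3  230.7] [-3.14  -0.     0.392] dp [11.683 -5.917  2.025] rot [-1.100e-02  1.000e-03  2.729e+00]
[[628.48580198 -59.6723902  130.        ]
 [457.78459053  10.20302232 130.        ]] [[455.3630221   10.56151379  75.        ]]
[[294. 181.]
 [220. 261.]
 [330. 269.]
 [320. 266.]]
```

{"fn": "play_rows", "kwargs": {
  "dp": [
    [0.9,-0.45,0],
    [1.8,-0.9,0],
    [2.7,-1.35,0],
    [3.6,-1.8,0],
    [4.5,-2.25,0]
  ],
  "rot": [
    [0,0,0],
    [0,0,0],
    [0,0,0],
    [0,0,0],
    [0,0,0]
  ],
  "fingers": 1,
  "grip_force": 30
}}

```text
clock: 0.67
eef_pos: [371.4, -424.2, 231.3]
tcp_rot: [3.142, -0.0, 0.391]
contact_force: [0.4, -0.3, 1.0]
opening: 0.997
grasp_force: 0.0
```

{"fn": "play_rows", "kwargs": {
  "dp": [
    [0.9,-0.45,0],
    [1.8,-0.9,0],
    [2.7,-1.35,0],
    [3.6,-1.8,0],
    [4.5,-2.25,0]
  ],
  "rot": [
    [0,0,0.55],
    [0,0,1.1],
    [0,0,1.65],
    [0,0,2.2],
    [0,0,2.73]
  ]
}}

```text
clock: 1.08
eef_pos: [503.6, -272.1, 231.4]
tcp_rot: [3.141, -0.0, 0.103]
contact_force: [1.0, 0.1, -0.2]
opening: 0.999
grasp_force: 0.0
```

```bash
python3 -c "
from h import *
go((580,-180,150),0.106)"
```

```text
at [ 503.6 -272.1  231.4] [ 3.141 -0.     0.103] dp [ 2.135 -2.093  2.035] rot [ 0.001 -0.002 -0.029]
```

{"fn": "play_rows", "kwargs": {
  "dp": [
    [0.53,-0.52,0.5],
    [1.06,-1.04,1.0],
    [1.6,-1.57,1.5],
    [2.13,-2.09,2.03],
    [2.13,-2.09,2.03]
  ],
  "rot": [
    [0,0,0],
    [0,0,0],
    [0,0,0],
    [0,0,-0.03],
    [0,0,-0.03]
  ]
}}

```text
clock: 1.5
eef_pos: [579.2, -177.3, 146.1]
tcp_rot: [-3.139, 0.003, 0.112]
contact_force: [-1.3, 0.4, -0.2]
opening: 1.005
grasp_force: 0.0
```

```bash
python3 -c "
from h import *
go((580,-180,30),0.106)
a=[]
for n in('side','top'):
    f=optics.grab_frame(n);c=f['color'][:,:,::-1]
    p=px(f,[(580,-180,60)])[0].astype(int);a.append(cv2.resize(c[max(0,p[1]-65):max(0,p[1]-65)+130,p[0]-65:p[0]+65],(400,400),interpolation=cv2.INTER_CUBIC))
cv2.imwrite('pics/pre.png',np.hstack(a))"
```

```text
at [ 579.2 -177.3  146.1] [-3.139e+00  3.000e-03  1.120e-01] dp [0.023 0.078 2.901] rot [-0.029  0.033  0.056]
```

View pics/pre.png

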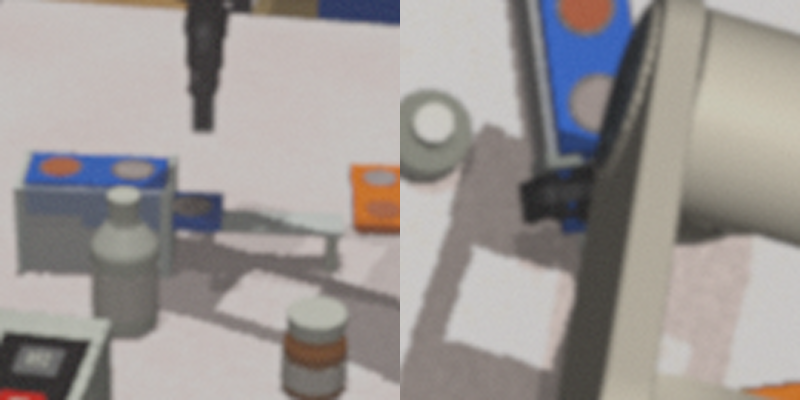

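The enlarged view shows the fingers hanging right above the protruding blue end (side crop (200,210)), square to the magazine. Descending.

{"fn": "play_rows", "kwargs": {
  "dp": [
    [0,0.06,0.8],
    [0,0.06,1.6],
    [0,0.06,2.3],
    [0,0.06,2.85],
    [0,0.06,2.85]
  ],
  "rot": [
    [0,0,0],
    [0,0,0],
    [0,0,0],
    [0,0,0],
    [0,0,0]
  ]
}}

```text
clock: 2.02
eef_pos: [575.8, -184.4, 32.9]
tcp_rot: [-3.14, 0.005, 0.108]
contact_force: [-1.4, 0.4, 0.1]
opening: 0.999
grasp_force: 0.0
```

```bash
python3 -c "
from h import *
go((580,-180,30),0.106);print(telemetry.sense()['contact_force'])"
```

```text
at [ 575.8 -184.4   32.9] [-3.14   0.005  0.108] dp [ 0.116 -0.099  0.073] rot [-0.019  0.049  0.018]
[-1.44699557  0.3557234   0.10217101]
```

{"fn": "play_rows", "kwargs": {
  "dp": [
    [0.1,-0.1,0.05],
    [0.1,-0.1,0.05],
    [0.1,-0.1,0.05]
  ],
  "rot": [
    [0,0,0],
    [0,0,0],
    [0,0,0]
  ]
}}

```text
clock: 2.27
eef_pos: [583.8, -180.2, 36.1]
tcp_rot: [3.14, -0.003, 0.109]
contact_force: [0.3, -0.9, -0.1]
opening: 0.994
grasp_force: 0.0
```

{"fn": "play_rows", "kwargs": {
  "dp": [
    [0,0,0],
    [0,0,0],
    [0,0,0],
    [0,0,0],
    [0,0,0]
  ],
  "rot": [
    [0,0,0],
    [0,0,0],
    [0,0,0],
    [0,0,0],
    [0,0,0]
  ],
  "fingers": 0.5,
  "grip_force": 30
}}

```text
clock: 2.68
eef_pos: [583.1, -180.0, 35.5]
tcp_rot: [3.141, -0.002, 0.109]
contact_force: [-1.2, -0.5, 7.2]
opening: 0.694
grasp_force: 31.3
```

{"fn": "play_rows", "kwargs": {
  "dp": [
    [-0.15,0,0],
    [-0.4,0,0],
    [-0.7,0,0],
    [-1.0,0,0],
    [-1.3,0,0]
  ],
  "rot": [
    [0,0,0],
    [0,0,0],
    [0,0,0],
    [0,0,0],
    [0,0,0]
  ]
}}

```text
clock: 3.1
eef_pos: [532.5, -185.9, 35.5]
tcp_rot: [3.14, -0.005, 0.109]
contact_force: [4.8, 1.0, 4.5]
opening: 0.697
grasp_force: 33.3
```

{"fn": "play_rows", "kwargs": {
  "dp": [
    [-0.3,0,0],
    [-0.6,0,0],
    [-0.9,0,0],
    [-1.2,0,0],
    [-1.35,0,0]
  ],
  "rot": [
    [0,0,0],
    [0,0,0],
    [0,0,0],
    [0,0,0],
    [0,0,0]
  ]
}}

```text
clock: 3.52
eef_pos: [477.8, -191.9, 35.5]
tcp_rot: [3.14, -0.004, 0.109]
contact_force: [3.8, -0.3, 6.1]
opening: 0.69
grasp_force: 33.5
```

{"fn": "play_rows", "kwargs": {
  "dp": [
    [0,0,0],
    [0,0,0],
    [0,0,0],
    [0,0,0]
  ],
  "rot": [
    [0,0,0],
    [0,0,0],
    [0,0,0],
    [0,0,0]
  ]
}}

```text
clock: 3.85
eef_pos: [476.9, -191.9, 35.4]
tcp_rot: [3.14, -0.001, 0.109]
contact_force: [-4.3, -2.9, 15.2]
opening: 0.699
grasp_force: 34.4
```

```bash
python3 -c "
from h import *
f=optics.grab_frame('side');c=f['color'][:,:,::-1]
cv2.imwrite('pics/drawn.png',cv2.resize(c[130:270,200:400],(800,560),interpolation=cv2.INTER_CUBIC))"
```

```text
(no output)
```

View pics/drawn.png

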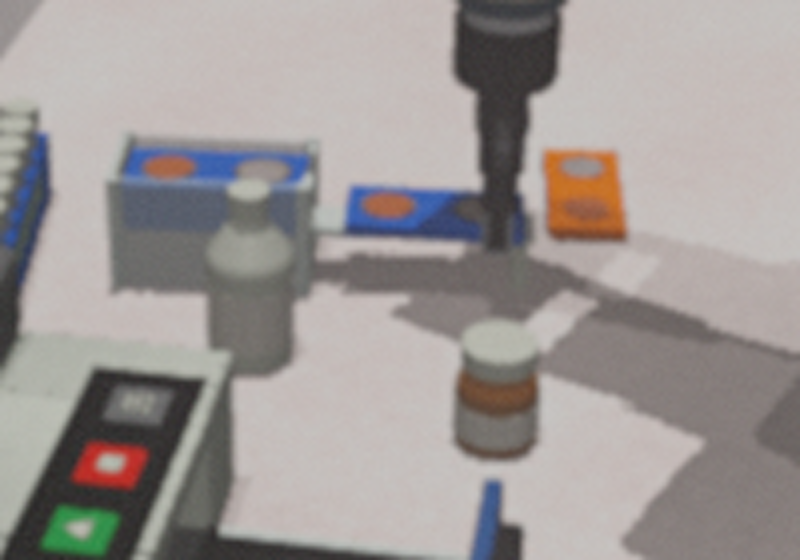

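The side crop shows the blue bottom cassette fully out and flat on the ledge, (350–525, 185–240), with the stack still in the magazine. Next I'll release it and regrip at its middle.

{"fn": "play_rows", "kwargs": {
  "dp": [
    [0,0,0],
    [0,0,0],
    [0,0,0],
    [0,0,0],
    [0,0,0]
  ],
  "rot": [
    [0,0,0],
    [0,0,0],
    [0,0,0],
    [0,0,0],
    [0,0,0]
  ],
  "fingers": 1
}}

```text
clock: 4.32
eef_pos: [476.8, -191.1, 34.0]
tcp_rot: [-3.141, 0.0, 0.109]
contact_force: [-0.1, 1.0, 0.7]
opening: 1.0
grasp_force: 0.0
```

{"fn": "play_rows", "kwargs": {
  "dp": [
    [0.25,0,0],
    [0.55,0,0],
    [0.85,0,0],
    [1.05,0,0.05],
    [1.05,0,0.05]
  ],
  "rot": [
    [0,0,0],
    [0,0,0],
    [0,0,0],
    [0,0,0],
    [0,0,0]
  ]
}}

```text
clock: 4.73
eef_pos: [521.4, -186.5, 32.0]
tcp_rot: [3.141, -0.002, 0.11]
contact_force: [-0.1, -0.0, -0.6]
opening: 0.998
grasp_force: 0.0
```

```bash
python3 -c "
from h import *
f=optics.grab_frame('side');c=f['color'];hsv=cv2.cvtColor(c,cv2.COLOR_RGB2HSV)
m=cv2.inRange(hsv,(105,110,40),(130,255,255));m[:, :280]=0;m[:165]=0;m[:,345:]=0;m[200:]=0
y,x=np.nonzero(m);print(x.min(),x.max(),y.min(),y.max())
for u in range(284,336,4):
    k=np.nonzero(m[:,u])[0];print(u,(k.min(),k.max()) if len(k) else None,end=';')
ax=np.array([.9942,.107,0])
C=np.array([519.7,-187.3,57]);n=np.array([-.107,.9942,0])
for d in(-65,65):print(d,px(f,[C+d*ax+30*n,C+d*ax-30*n,C+d*ax+30*n-[0,0,12]]).round(1).tolist())
print(telemetry.sense()['eef_pos'])"
```

```text
287 330 177 189
284 None;288 (np.int64(177), np.int64(187));292 (np.int64(177), np.int64(187));296 (np.int64(186), np.int64(187));300 (np.int64(185), np.int64(187));304 None;308 None;312 None;316 (np.int64(187), np.int64(188));320 (np.int64(187), np.int64(188));324 (np.int64(186), np.int64(188));328 (np.int64(179), np.int64(189));332 None;-65 [[330.9, 187.1], [330.7, 177.0], [330.7, 190.7]]
65 [[285.3, 185.2], [286.5, 175.2], [285.2, 188.9]]
[ 519.90520246 -186.40660631   31.79314832]
```

{"fn": "play_rows", "kwargs": {
  "dp": [
    [0,0,0],
    [0,0,0],
    [0,0,0],
    [0,0,0],
    [0,0,0]
  ],
  "rot": [
    [0,0,0],
    [0,0,0],
    [0,0,0],
    [0,0,0],
    [0,0,0]
  ],
  "fingers": 0.5,
  "grip_force": 30
}}

```text
clock: 5.2
eef_pos: [518.2, -186.6, 32.1]
tcp_rot: [-3.141, 0.0, 0.109]
contact_force: [-0.5, 0.2, 0.1]
opening: 0.699
grasp_force: 32.7
```

{"fn": "play_rows", "kwargs": {
  "dp": [
    [0,0,-0.2],
    [0,0,-0.5],
    [0,0,-1.0],
    [0,0,-1.6],
    [0,0,-2.2]
  ],
  "rot": [
    [0,0,0],
    [0,0,0],
    [0,0,0],
    [0,0,0],
    [0,0,0]
  ]
}}

```text
clock: 5.62
eef_pos: [518.5, -186.6, 121.9]
tcp_rot: [-3.142, 0.0, 0.109]
contact_force: [0.8, -0.8, -0.4]
opening: 0.7
grasp_force: 32.8
```

{"fn": "play_rows", "kwargs": {
  "dp": [
    [0,0,-0.6],
    [0,0,-1.1],
    [0,0,-1.2],
    [0,0,-1.2],
    [0,0,-1.2]
  ],
  "rot": [
    [0,0,0],
    [0,0,0],
    [0,0,0],
    [0,0,0],
    [0,0,0]
  ]
}}

```text
clock: 6.03
eef_pos: [518.4, -186.5, 168.0]
tcp_rot: [3.142, -0.0, 0.109]
contact_force: [-0.1, 0.9, -1.8]
opening: 0.692
grasp_force: 32.9
```

```bash
python3 -c "
from h import *
go((519.5,223.4,160),0.0);s=telemetry.sense();print(s['opening'],s['contact_force'])
f=optics.grab_frame('side');c=f['color'][:,:,::-1]
cv2.imwrite('pics/lift.png',cv2.resize(c[60:260,200:400],(600,600),interpolation=cv2.INTER_CUBIC))"
```

```text
at [ 518.4 -186.5  168. ] [ 3.142 -0.     0.109] dp [  1.142 -10.184   0.2  ] rot [ 1.000e-03 -2.000e-03  1.041e+00]
0.6922354904553303 [-0.08503893  0.94316223 -1.82594344]
```

View pics/lift.png

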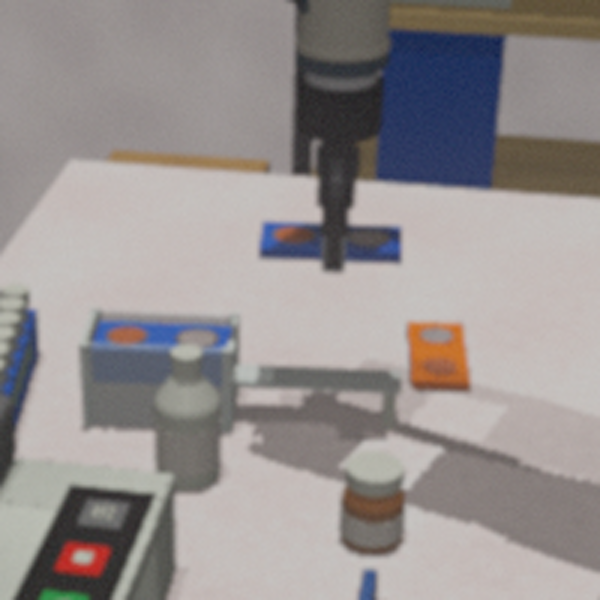

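The cassette is held level at its middle, spanning (262–400, 240) with the finger at 333. The bottle, jar and stack haven't moved. Carrying it to the drawer.

{"fn": "play_rows", "kwargs": {
  "dp": [
    [0.05,-0.4,0],
    [0.1,-1.0,0],
    [0.2,-1.7,0],
    [0.3,-2.4,0],
    [0.4,-3.1,0]
  ],
  "rot": [
    [0,0,0],
    [0,0,0],
    [0,0,0],
    [0,0,0],
    [0,0,0]
  ]
}}

```text
clock: 6.5
eef_pos: [519.9, -60.4, 166.5]
tcp_rot: [-3.141, 0.003, 0.108]
contact_force: [0.5, 0.6, -1.6]
opening: 0.696
grasp_force: 32.9
```

{"fn": "play_rows", "kwargs": {
  "dp": [
    [0.1,-0.7,0],
    [0.2,-1.4,0],
    [0.3,-2.1,0],
    [0.4,-2.8,0],
    [0.4,-3.5,0]
  ],
  "rot": [
    [0,0,0.2],
    [0,0,0.4],
    [0,0,0.6],
    [0,0,0.8],
    [0,0,1.04]
  ]
}}

```text
clock: 6.92
eef_pos: [521.3, 80.6, 166.6]
tcp_rot: [3.141, 0.002, -0.001]
contact_force: [0.8, -0.7, -1.3]
opening: 0.694
grasp_force: 32.9
```

{"fn": "play_rows", "kwargs": {
  "dp": [
    [0,-0.7,0],
    [0,-1.4,0],
    [0,-2.1,0],
    [0,-2.6,0],
    [0,-2.9,0]
  ],
  "rot": [
    [0,0,0],
    [0,0,0],
    [0,0,0],
    [0,0,0],
    [0,0,0]
  ]
}}

```text
clock: 7.33
eef_pos: [520.8, 197.1, 166.5]
tcp_rot: [3.141, 0.002, 0.002]
contact_force: [0.4, -0.6, -0.9]
opening: 0.693
grasp_force: 32.9
```

{"fn": "play_rows", "kwargs": {
  "dp": [
    [0,0,0],
    [0,0,0]
  ],
  "rot": [
    [0,0,0],
    [0,0,0]
  ]
}}

```text
clock: 7.5
eef_pos: [521.1, 195.1, 167.0]
tcp_rot: [3.141, 0.002, 0.001]
contact_force: [-0.1, -1.1, -1.0]
opening: 0.696
grasp_force: 32.9
```

```bash
python3 -c "
from h import *
go((518.5,223.4,80),0.0);s=telemetry.sense();print(s['opening'],s['contact_force'])
g=optics.grab_frame('side');c=g['color'];hsv=cv2.cvtColor(c,cv2.COLOR_RGB2HSV)
cv2.imwrite('pics/over.png',cv2.resize(c[150:310,200:360,::-1],(600,600),interpolation=cv2.INTER_CUBIC))
f=optics.grab_frame('top');cv2.imwrite('pics/x.png',f['color'][:,:,::-1])
"
```

```text
at [521.1 195.1 167. ] [3.141e+00 2.000e-03 1.000e-03] dp [-0.06  -0.71   2.175] rot [0.01  0.017 0.014]
0.6956858033575539 [-0.10416378 -1.09458551 -1.02254637]
```

```bash
python3 -c "
from h import *
g=optics.grab_frame('side');c=cv2.imread('pics/side0.png');hsv=cv2.cvtColor(c,cv2.COLOR_BGR2HSV)
m=cv2.inRange(hsv,(105,110,30),(130,255,255));m[:240]=0;m[310:]=0;m[:,:300]=0;m[:,345:]=0
for v in range(250,306,4):
    k=np.nonzero(m[v])[0];print(v,(k.min(),k.max()) if len(k) else None,end=';')
y=223.4
P=lambda x,yy,z:px(g,[(x,yy,z)])[0].round(1).tolist()
print()
for x in(434.4,446.4):print(x,P(x,y+70,75),P(x,y+70,30),P(x,y-70,75))
cv2.imwrite('pics/z.png',0*c)
import cv2
t=c[240:310,210:345];cv2.imwrite('pics/draw.png',cv2.resize(t,None,fx=5.8,fy=5.8,interpolation=cv2.INTER_CUBIC))
"
```

```text
250 None;254 (np.int64(322), np.int64(323));258 (np.int64(321), np.int64(323));262 (np.int64(320), np.int64(322));266 (np.int64(319), np.int64(322));270 (np.int64(318), np.int64(321));274 (np.int64(317), np.int64(320));278 (np.int64(316), np.int64(320));282 (np.int64(315), np.int64(319));286 (np.int64(314), np.int64(318));290 None;294 None;298 None;302 None;
434.4 [319.3, 287.5] [318.3, 303.8] [326.1, 248.1]
446.4 [313.5, 286.8] [312.7, 303.1] [320.9, 247.5]
```

View pics/draw.png

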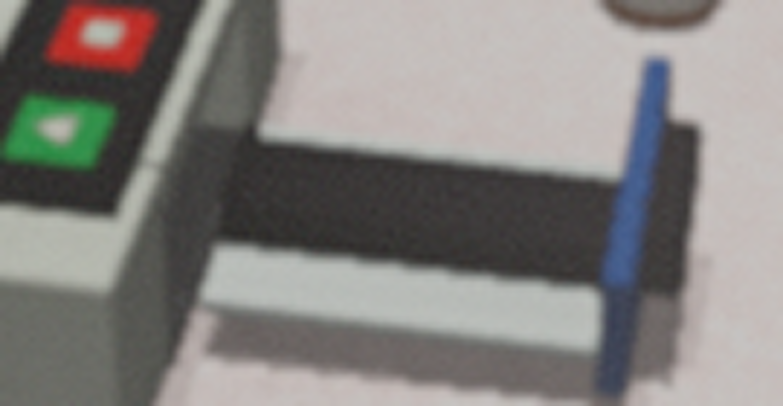

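The crop shows the drawer open, with the blue panel's near top corner at about (316,286) in the full frame. That matches my estimate of the panel within 1 mm, so the bed centre is about (519.5, 223.4).

{"fn": "play_rows", "kwargs": {
  "dp": [
    [-0.03,-0.35,0],
    [-0.06,-0.71,0.5],
    [-0.07,-0.71,1.2],
    [-0.07,-0.71,1.9],
    [-0.07,-0.71,2.1]
  ],
  "rot": [
    [0,0,0],
    [0,0,0],
    [0,0,0],
    [0,0,0],
    [0,0,0]
  ]
}}

```text
clock: 8.07
eef_pos: [516.8, 222.9, 80.7]
tcp_rot: [3.14, 0.005, -0.0]
contact_force: [-0.7, -1.2, -1.4]
opening: 0.697
grasp_force: 33.3
```

{"fn": "play_rows", "kwargs": {
  "dp": [
    [0,0,0],
    [0,0,0],
    [0,0,0]
  ],
  "rot": [
    [0,0,0],
    [0,0,0],
    [0,0,0]
  ]
}}

```text
clock: 8.32
eef_pos: [520.1, 224.0, 85.6]
tcp_rot: [-3.141, -0.002, -0.0]
contact_force: [-1.3, 0.1, -2.4]
opening: 0.696
grasp_force: 33.3
```

```bash
python3 -c "
from h import *
go((518.3,223.4,36),0.0);s=telemetry.sense();print(s['opening'],s['contact_force'])
"
```

```text
at [520.1 224.   85.6] [-3.141e+00 -2.000e-03 -0.000e+00] dp [-0.047  0.016  1.239] rot [-0.008 -0.019 -0.003]
0.6964674411018015 [-1.30230444  0.09040766 -2.38140806]
```

{"fn": "play_rows", "kwargs": {
  "dp": [
    [-0.04,0.01,0.3],
    [-0.04,0.01,0.6],
    [-0.04,0.01,0.9],
    [-0.04,0.01,1.05],
    [-0.04,0.01,1.1]
  ],
  "rot": [
    [0,0,0],
    [0,0,0],
    [0,0,0],
    [0,0,0],
    [0,0,0]
  ]
}}

```text
clock: 8.73
eef_pos: [516.7, 223.0, 38.9]
tcp_rot: [3.141, 0.002, 0.0]
contact_force: [0.5, 0.8, -1.6]
opening: 0.698
grasp_force: 33.3
```

{"fn": "play_rows", "kwargs": {
  "dp": [
    [0,0,0],
    [0,0,0],
    [0,0,0]
  ],
  "rot": [
    [0,0,0],
    [0,0,0],
    [0,0,0]
  ]
}}

```text
clock: 8.98
eef_pos: [517.7, 223.4, 40.5]
tcp_rot: [-3.141, -0.001, 0.0]
contact_force: [0.4, -0.0, -0.6]
opening: 0.694
grasp_force: 33.3
```

```bash
python3 -c "
from h import *
go((518.3,223.4,35.5),0.0)
g=optics.grab_frame('side');c=g['color'];cv2.imwrite('pics/low.png',cv2.resize(c[210:310,200:345,::-1],None,fx=5.4,fy=5.4,interpolation=cv2.INTER_CUBIC))
"
```

```text
at [517.7 223.4  40.5] [-3.141e+00 -1.000e-03  0.000e+00] dp [0.014 0.001 0.124] rot [-0.002 -0.005  0.001]
```

View pics/low.png

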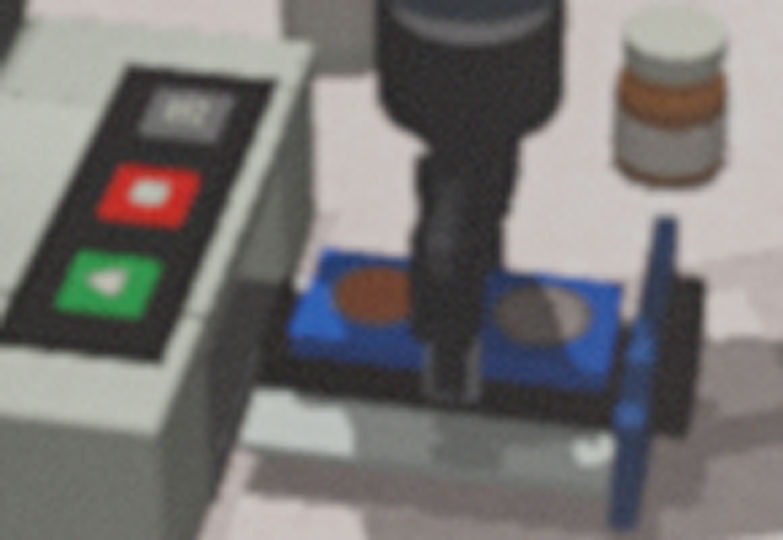

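The cassette hovers over the bed, (300–620, 255–385) in the crop, parallel to it and clear of the blue front. Lowering the last 5 mm.

{"fn": "play_rows", "kwargs": {
  "dp": [
    [0.03,0,0.04],
    [0.03,0,0.08],
    [0.03,0,0.11],
    [0.03,0,0.12],
    [0.03,0,0.12]
  ],
  "rot": [
    [0,0,0],
    [0,0,0],
    [0,0,0],
    [0,0,0],
    [0,0,0]
  ]
}}

```text
clock: 9.45
eef_pos: [518.4, 223.2, 35.1]
tcp_rot: [3.141, 0.0, 0.0]
contact_force: [0.4, -0.2, -2.6]
opening: 0.693
grasp_force: 33.4
```

{"fn": "play_rows", "kwargs": {
  "dp": [
    [0,0,0],
    [0,0,0]
  ],
  "rot": [
    [0,0,0],
    [0,0,0]
  ]
}}

```text
clock: 9.62
eef_pos: [518.6, 223.3, 35.3]
tcp_rot: [-3.142, -0.0, 0.0]
contact_force: [0.3, -1.2, -2.3]
opening: 0.696
grasp_force: 33.4
```

{"fn": "play_rows", "kwargs": {
  "dp": [
    [0,0,0.025],
    [0,0,0.025],
    [0,0,0.025],
    [0,0,0.025]
  ],
  "rot": [
    [0,0,0],
    [0,0,0],
    [0,0,0],
    [0,0,0]
  ]
}}

```text
clock: 9.95
eef_pos: [519.1, 223.3, 35.0]
tcp_rot: [-3.141, -0.001, 0.0]
contact_force: [0.2, -1.2, 5.7]
opening: 0.699
grasp_force: 34.2
```

Contact: the force rose to +5.7 N. Releasing and rising.

{"fn": "play_rows", "kwargs": {
  "dp": [
    [0,0,0],
    [0,0,0],
    [0,0,0],
    [0,0,0],
    [0,0,0]
  ],
  "rot": [
    [0,0,0],
    [0,0,0],
    [0,0,0],
    [0,0,0],
    [0,0,0]
  ],
  "fingers": 1
}}

```text
clock: 10.37
eef_pos: [518.5, 223.3, 34.2]
tcp_rot: [3.142, 0.0, 0.0]
contact_force: [0.0, 1.0, -0.4]
opening: 0.997
grasp_force: 0.0
```

{"fn": "play_rows", "kwargs": {
  "dp": [
    [0,0,-0.3],
    [0,0,-0.8],
    [0,0,-1.5],
    [0,0,-2.3],
    [0,0,-3.2]
  ],
  "rot": [
    [0,0,0],
    [0,0,0],
    [0,0,0],
    [0,0,0],
    [0,0,0]
  ]
}}

```text
clock: 10.78
eef_pos: [517.7, 222.9, 163.6]
tcp_rot: [3.141, 0.002, 0.0]
contact_force: [0.3, 0.5, 0.2]
opening: 1.003
grasp_force: 0.0
```

{"fn": "play_rows", "kwargs": {
  "dp": [
    [-0.8,0,0],
    [-1.6,0,0],
    [-2.4,0,0],
    [-3.2,0,0],
    [-4.0,0,0]
  ],
  "rot": [
    [0,0,0],
    [0,0,0],
    [0,0,0],
    [0,0,0],
    [0,0,0]
  ],
  "fingers": 0
}}

```text
clock: 11.2
eef_pos: [357.1, 223.0, 163.0]
tcp_rot: [-3.141, -0.001, -0.0]
contact_force: [-0.0, 1.3, -0.8]
opening: 0.298
grasp_force: 0.0
```

```bash
python3 -c "
from h import *
go((380,223.4,160),0.0)
g=optics.grab_frame('side');f=optics.grab_frame('top')
a=cv2.resize(g['color'][230:310,240:340,::-1],(400,320),interpolation=cv2.INTER_CUBIC);b=cv2.resize(f['color'][190:310,120:245,::-1],(400,384),interpolation=cv2.INTER_CUBIC)
cv2.imwrite('pics/placed.png',np.hstack([np.vstack([a,np.zeros((64,400,3),np.uint8)]),b]))
hsv=cv2.cvtColor(f['color'],cv2.COLOR_RGB2HSV);m=cv2.inRange(hsv,(105,110,40),(130,255,255))
B,c=rect(m,140,195,225,272);P=ray(f,B,60);print(P[:,:2].round(1).tolist(),P.mean(0).round(1))
"
```

```text
at [357.1 223.  163. ] [-3.141e+00 -1.000e-03 -0.000e+00] dp [ 0.572 -0.01   0.076] rot [-0.005 -0.006 -0.003]
[[585.8, 250.8], [584.8, 192.4], [453.5, 193.1], [454.5, 251.1]] [519.6 221.9  60. ]
```

View pics/placed.png

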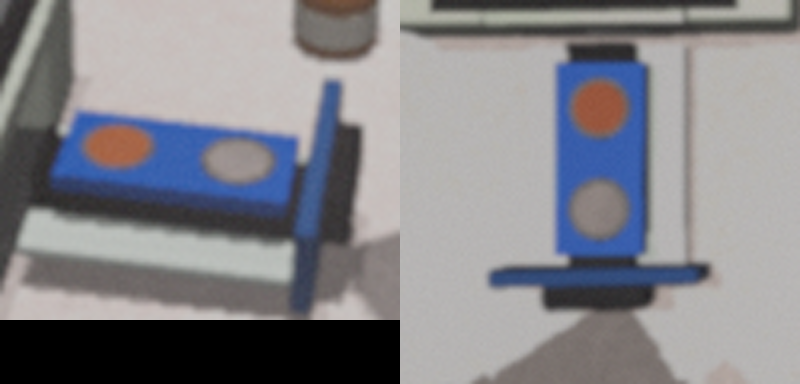

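The top crop shows the cassette square on the bed, with both bed ends visible. Its measured centre is (519.6, 221.9). Next is the push.

{"fn": "play_rows", "kwargs": {
  "dp": [
    [0.2,0,0.7],
    [0.4,0,1.4],
    [0.6,0,2.1],
    [0.7,0,2.75],
    [0.7,0,2.8]
  ],
  "rot": [
    [0,0,0],
    [0,0,0],
    [0,0,0],
    [0,0,0],
    [0,0,0]
  ],
  "fingers": 0
}}

```text
clock: 11.72
eef_pos: [385.9, 222.4, 47.5]
tcp_rot: [3.139, 0.004, -0.0]
contact_force: [-0.7, 0.2, 0.1]
opening: 0.001
grasp_force: 0.0
```

{"fn": "play_rows", "kwargs": {
  "dp": [
    [0.05,0,0],
    [0.1,0,0],
    [0.15,0,0],
    [0.2,0,0],
    [0.25,0,0]
  ],
  "rot": [
    [0,0,0],
    [0,0,0],
    [0,0,0],
    [0,0,0],
    [0,0,0]
  ]
}}

```text
clock: 12.13
eef_pos: [397.5, 223.7, 51.6]
tcp_rot: [-3.14, -0.002, 0.0]
contact_force: [0.6, -0.0, 0.5]
opening: 0.001
grasp_force: 0.0
```

{"fn": "play_rows", "kwargs": {
  "dp": [
    [0.05,0,0],
    [0.1,0,0],
    [0.15,0,0],
    [0.2,0,0],
    [0.25,0,0]
  ],
  "rot": [
    [0,0,0],
    [0,0,0],
    [0,0,0],
    [0,0,0],
    [0,0,0]
  ]
}}

```text
clock: 12.55
eef_pos: [406.7, 223.3, 50.3]
tcp_rot: [3.142, 0.0, 0.0]
contact_force: [0.6, 0.5, 0.0]
opening: 0.003
grasp_force: 0.0
```

{"fn": "play_rows", "kwargs": {
  "dp": [
    [0.05,0,0],
    [0.1,0,0],
    [0.15,0,0],
    [0.2,0,0],
    [0.25,0,0]
  ],
  "rot": [
    [0,0,0],
    [0,0,0],
    [0,0,0],
    [0,0,0],
    [0,0,0]
  ]
}}

```text
clock: 12.97
eef_pos: [416.4, 223.2, 50.2]
tcp_rot: [3.141, 0.001, 0.0]
contact_force: [-1.7, 1.3, 0.7]
opening: 0.002
grasp_force: 1.0
```

{"fn": "play_rows", "kwargs": {
  "dp": [
    [0.07,0,0],
    [0.15,0,0],
    [0.25,0,0],
    [0.37,0,0],
    [0.5,0,0]
  ],
  "rot": [
    [0,0,0],
    [0,0,0],
    [0,0,0],
    [0,0,0],
    [0,0,0]
  ]
}}

```text
clock: 13.38
eef_pos: [436.8, 223.1, 50.2]
tcp_rot: [3.141, 0.0, 0.0]
contact_force: [-2.2, -0.5, -0.8]
opening: -0.001
grasp_force: 1.1
```

{"fn": "play_rows", "kwargs": {
  "dp": [
    [0.15,0,0],
    [0.3,0,0],
    [0.45,0,0],
    [0.6,0,0],
    [0.75,0,0]
  ],
  "rot": [
    [0,0,0],
    [0,0,0],
    [0,0,0],
    [0,0,0],
    [0,0,0]
  ]
}}

```text
clock: 13.8
eef_pos: [467.2, 223.2, 50.3]
tcp_rot: [3.141, 0.0, 0.0]
contact_force: [-2.0, -1.9, -0.6]
opening: 0.004
grasp_force: 1.1
```

{"fn": "play_rows", "kwargs": {
  "dp": [
    [0.15,0,0],
    [0.3,0,0],
    [0.45,0,0],
    [0.6,0,0],
    [0.75,0,0]
  ],
  "rot": [
    [0,0,0],
    [0,0,0],
    [0,0,0],
    [0,0,0],
    [0,0,0]
  ]
}}

```text
clock: 14.22
eef_pos: [497.1, 223.3, 50.3]
tcp_rot: [3.142, 0.0, 0.0]
contact_force: [-2.1, -2.2, 0.4]
opening: 0.001
grasp_force: 1.1
```

{"fn": "play_rows", "kwargs": {
  "dp": [
    [0.15,0,0],
    [0.3,0,0],
    [0.45,0,0],
    [0.6,0,0],
    [0.75,0,0]
  ],
  "rot": [
    [0,0,0],
    [0,0,0],
    [0,0,0],
    [0,0,0],
    [0,0,0]
  ]
}}

```text
clock: 14.63
eef_pos: [527.2, 223.3, 50.3]
tcp_rot: [-3.142, -0.0, 0.0]
contact_force: [-1.9, -2.2, 0.0]
opening: -0.001
grasp_force: 1.1
```

{"fn": "play_rows", "kwargs": {
  "dp": [
    [0.12,0,0],
    [0.22,0,0],
    [0.31,0,0],
    [0.38,0,0],
    [0.44,0,0]
  ],
  "rot": [
    [0,0,0],
    [0,0,0],
    [0,0,0],
    [0,0,0],
    [0,0,0]
  ]
}}

```text
clock: 15.05
eef_pos: [544.5, 223.4, 50.3]
tcp_rot: [-3.142, -0.0, 0.0]
contact_force: [-1.8, -0.8, -0.0]
opening: -0.002
grasp_force: 1.1
```

{"fn": "play_rows", "kwargs": {
  "dp": [
    [0.06,0,0],
    [0.12,0,0],
    [0.18,0,0],
    [0.24,0,0],
    [0.3,0,0]
  ],
  "rot": [
    [0,0,0],
    [0,0,0],
    [0,0,0],
    [0,0,0],
    [0,0,0]
  ]
}}

```text
clock: 15.47
eef_pos: [556.4, 223.3, 50.3]
tcp_rot: [-3.142, -0.0, 0.0]
contact_force: [-1.6, -1.3, 1.0]
opening: -0.002
grasp_force: 1.1
```

{"fn": "play_rows", "kwargs": {
  "dp": [
    [0.05,0,0],
    [0.1,0,0],
    [0.15,0,0],
    [0.2,0,0],
    [0.25,0,0]
  ],
  "rot": [
    [0,0,0],
    [0,0,0],
    [0,0,0],
    [0,0,0],
    [0,0,0]
  ]
}}

```text
clock: 15.88
eef_pos: [566.4, 223.3, 50.3]
tcp_rot: [-3.142, -0.0, 0.0]
contact_force: [-1.0, -1.9, 0.8]
opening: -0.001
grasp_force: 1.0
```

Not at the stop yet. Going in smaller steps.

{"fn": "play_rows", "kwargs": {
  "dp": [
    [0.03,0,0],
    [0.06,0,0],
    [0.09,0,0],
    [0.12,0,0]
  ],
  "rot": [
    [0,0,0],
    [0,0,0],
    [0,0,0],
    [0,0,0]
  ]
}}

```text
clock: 16.22
eef_pos: [570.9, 223.3, 50.3]
tcp_rot: [3.142, 0.0, 0.0]
contact_force: [-9.6, -0.4, 4.5]
opening: -0.003
grasp_force: 5.0
```

{"fn": "play_rows", "kwargs": {
  "dp": [
    [0.025,0,0],
    [0.05,0,0],
    [0.075,0,0]
  ],
  "rot": [
    [0,0,0],
    [0,0,0],
    [0,0,0]
  ]
}}

```text
clock: 16.47
eef_pos: [570.9, 223.2, 50.1]
tcp_rot: [3.141, 0.006, -0.0]
contact_force: [-15.8, 1.7, 11.7]
opening: 0.0
grasp_force: 8.6
```

{"fn": "play_rows", "kwargs": {
  "dp": [
    [0,0,0],
    [0,0,0],
    [0,0,0]
  ],
  "rot": [
    [0,0,0],
    [0,0,0],
    [0,0,0]
  ]
}}

```text
clock: 16.72
eef_pos: [570.9, 223.2, 50.0]
tcp_rot: [3.141, 0.006, -0.0]
contact_force: [-13.8, 0.6, 9.1]
opening: -0.002
grasp_force: 6.9
```

{"fn": "play_rows", "kwargs": {
  "dp": [
    [-0.2,0,0],
    [-0.6,0,0],
    [-1.0,0,-0.4],
    [-1.0,0,-1.2],
    [-1.0,0,-2.0]
  ],
  "rot": [
    [0,0,0],
    [0,0,0],
    [0,0,0],
    [0,0,0],
    [0,0,0]
  ]
}}

```text
clock: 17.13
eef_pos: [532.6, 223.1, 130.2]
tcp_rot: [3.141, 0.002, 0.001]
contact_force: [1.0, 0.6, 1.2]
opening: -0.002
grasp_force: 0.0
```

{"fn": "play_rows", "kwargs": {
  "dp": [
    [0,0,-0.5],
    [0,0,-0.5]
  ],
  "rot": [
    [0,0,0],
    [0,0,0]
  ]
}}

```text
clock: 17.3
eef_pos: [537.2, 224.8, 155.2]
tcp_rot: [-3.138, -0.009, 0.0]
contact_force: [1.1, 0.7, 0.7]
opening: -0.001
grasp_force: 0.0
```

```bash
python3 -c "
from h import *
go((648.5,284,130),0.0)
f=optics.grab_frame('top');hsv=cv2.cvtColor(f['color'],cv2.COLOR_RGB2HSV);m=cv2.inRange(hsv,(105,110,40),(130,255,255))
B,c=rect(m,140,190,225,290);print('panel',ray(f,B,75)[:,:2].round(1).tolist())
g=optics.grab_frame('side');cv2.imwrite('pics/shut.png',cv2.resize(g['color'][190:320,100:300,::-1],None,fx=4,fy=4,interpolation=cv2.INTER_CUBIC))
h2=cv2.cvtColor(g['color'],cv2.COLOR_RGB2HSV);B,c=rect(cv2.inRange(h2,(50,120,40),(85,255,255)),200,245,240,280)
M=cv2.moments(c);uv=(M['m10']/M['m00'],M['m01']/M['m00']);print(uv,ray(g,[uv],106))
"
```

```text
at [537.2 224.8 155.2] [-3.138 -0.009  0.   ] dp [ 2.778 -1.478  0.66 ] rot [-0.034 -0.082  0.003]
panel [[608.4, 260.2], [606.6, 155.5], [595.9, 155.6], [597.7, 260.2]]
(219.76130389064141, 262.25131440588854) [[647.79090129 287.49054903 106.        ]]
```

View pics/shut.png

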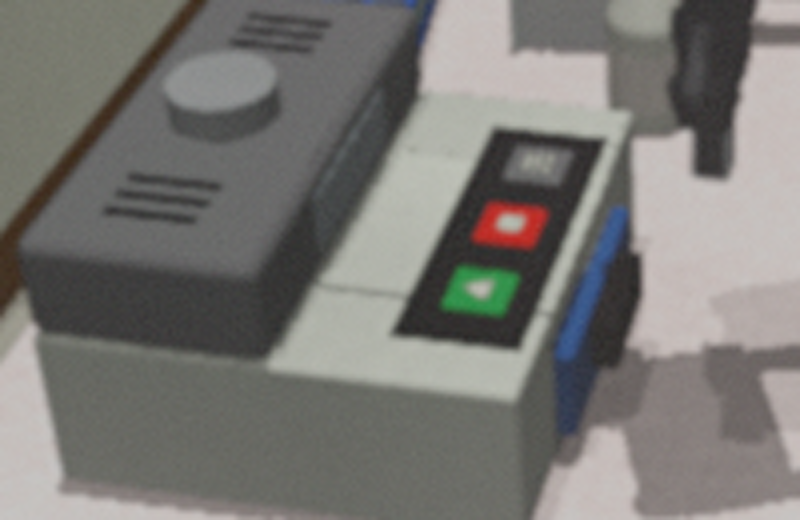

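The drawer is shut: the blue panel lies flush against the face at (590,310) in the crop. The green key with the triangle is the nearest of the three, (480,290) in the crop, or about (648, 285) in world coordinates. Moving above it.

{"fn": "play_rows", "kwargs": {
  "dp": [
    [0.6,-0.3,0],
    [1.3,-0.7,0],
    [2.0,-1.1,0],
    [2.6,-1.4,0],
    [2.8,-1.5,0]
  ],
  "rot": [
    [0,0,0],
    [0,0,0],
    [0,0,0],
    [0,0,0],
    [0,0,0]
  ]
}}

```text
clock: 17.82
eef_pos: [648.4, 284.7, 148.3]
tcp_rot: [-3.141, -0.001, 0.0]
contact_force: [-0.7, -0.2, -0.4]
opening: 0.002
grasp_force: 0.0
```

{"fn": "play_rows", "kwargs": {
  "dp": [
    [0,0,0.1],
    [0,0,0.3],
    [0,0,0.5],
    [0,0,0.5],
    [0,0,0.5]
  ],
  "rot": [
    [0,0,0],
    [0,0,0],
    [0,0,0],
    [0,0,0],
    [0,0,0]
  ]
}}

```text
clock: 18.23
eef_pos: [644.4, 282.6, 129.1]
tcp_rot: [3.141, 0.002, 0.0]
contact_force: [0.1, 0.2, 0.8]
opening: -0.002
grasp_force: 0.0
```

```bash
python3 -c "
from h import *
go((648.3,285,115),0.0)"
```

```text
at [644.4 282.6 129.1] [3.141e+00 2.000e-03 0.000e+00] dp [ 0.098 -0.062  0.353] rot [0.01  0.022 0.001]
```

{"fn": "play_rows", "kwargs": {
  "dp": [
    [0.08,-0.06,0.1],
    [0.08,-0.06,0.2],
    [0.08,-0.06,0.35],
    [0.08,-0.06,0.45],
    [0.08,-0.06,0.45]
  ],
  "rot": [
    [0,0,0],
    [0,0,0],
    [0,0,0],
    [0,0,0],
    [0,0,0]
  ]
}}

```text
clock: 18.65
eef_pos: [648.4, 285.4, 111.0]
tcp_rot: [3.141, 0.002, 0.0]
contact_force: [-0.4, -0.6, -0.5]
opening: -0.001
grasp_force: 0.0
```

{"fn": "play_rows", "kwargs": {
  "dp": [
    [0,0,0],
    [0,0,0],
    [0,0,0]
  ],
  "rot": [
    [0,0,0],
    [0,0,0],
    [0,0,0]
  ]
}}

```text
clock: 18.9
eef_pos: [649.3, 285.8, 112.6]
tcp_rot: [-3.141, -0.0, 0.0]
contact_force: [-0.6, -0.1, 0.1]
opening: -0.002
grasp_force: 0.0
```

{"fn": "play_rows", "kwargs": {
  "dp": [
    [0,0,0.05],
    [0,0,0.1],
    [0,0,0.13],
    [0,0,0.13],
    [0,0,0.13]
  ],
  "rot": [
    [0,0,0],
    [0,0,0],
    [0,0,0],
    [0,0,0],
    [0,0,0]
  ]
}}

```text
clock: 19.32
eef_pos: [649.1, 285.7, 106.9]
tcp_rot: [3.141, 0.0, 0.0]
contact_force: [-0.1, -0.4, -0.8]
opening: -0.003
grasp_force: 0.0
```

{"fn": "play_rows", "kwargs": {
  "dp": [
    [0,0,0.02],
    [0,0,0.02]
  ],
  "rot": [
    [0,0,0],
    [0,0,0]
  ]
}}

```text
clock: 19.48
eef_pos: [649.1, 285.7, 106.2]
tcp_rot: [3.142, 0.0, 0.0]
contact_force: [0.4, 0.4, -0.0]
opening: -0.001
grasp_force: 0.0
```

{"fn": "play_rows", "kwargs": {
  "dp": [
    [0,0,0.02],
    [0,0,0.03]
  ],
  "rot": [
    [0,0,0],
    [0,0,0]
  ]
}}

```text
clock: 19.65
eef_pos: [649.3, 285.8, 105.3]
tcp_rot: [-3.141, -0.0, 0.0]
contact_force: [-0.7, -0.8, 4.3]
opening: -0.002
grasp_force: 1.7
```

{"fn": "play_rows", "kwargs": {
  "dp": [
    [0,0,0.01],
    [0,0,0.02]
  ],
  "rot": [
    [0,0,0],
    [0,0,0]
  ]
}}

```text
clock: 19.82
eef_pos: [649.3, 285.8, 104.7]
tcp_rot: [-3.141, -0.0, 0.0]
contact_force: [-1.9, -1.4, 6.3]
opening: 0.002
grasp_force: 3.0
```

{"fn": "play_rows", "kwargs": {
  "dp": [
    [0,0,0.01],
    [0,0,0.02]
  ],
  "rot": [
    [0,0,0],
    [0,0,0]
  ]
}}

```text
clock: 19.98
eef_pos: [649.3, 285.8, 104.6]
tcp_rot: [-3.141, -0.0, 0.0]
contact_force: [-3.7, -1.8, 12.7]
opening: -0.001
grasp_force: 6.3
```

About 12.7 N. Holding for a second.

{"fn": "play_rows", "kwargs": {
  "dp": [
    [0,0,0],
    [0,0,0],
    [0,0,0],
    [0,0,0],
    [0,0,0]
  ],
  "rot": [
    [0,0,0],
    [0,0,0],
    [0,0,0],
    [0,0,0],
    [0,0,0]
  ]
}}

```text
clock: 20.4
eef_pos: [649.3, 285.8, 104.6]
tcp_rot: [-3.141, -0.0, 0.0]
contact_force: [-3.2, -1.7, 9.1]
opening: -0.002
grasp_force: 4.7
```

{"fn": "play_rows", "kwargs": {
  "dp": [
    [0,0,0],
    [0,0,0],
    [0,0,0],
    [0,0,0],
    [0,0,0]
  ],
  "rot": [
    [0,0,0],
    [0,0,0],
    [0,0,0],
    [0,0,0],
    [0,0,0]
  ]
}}

```text
clock: 20.82
eef_pos: [649.3, 285.8, 104.6]
tcp_rot: [-3.141, -0.0, 0.0]
contact_force: [-3.8, -2.0, 9.7]
opening: 0.003
grasp_force: 4.7
```

{"fn": "play_rows", "kwargs": {
  "dp": [
    [0,0,-0.2],
    [0,0,-0.6],
    [0,0,-1.2],
    [0,0,-1.8],
    [0,0,-2.0]
  ],
  "rot": [
    [0,0,0],
    [0,0,0],
    [0,0,0],
    [0,0,0],
    [0,0,0]
  ]
}}

```text
clock: 21.23
eef_pos: [650.7, 286.4, 187.4]
tcp_rot: [-3.14, -0.004, 0.0]
contact_force: [0.5, 0.4, 0.8]
opening: 0.001
grasp_force: 0.0
```

{"fn": "play_rows", "kwargs": {
  "dp": [
    [0,0,0],
    [0,0,0],
    [0,0,0],
    [0,0,0],
    [0,0,0]
  ],
  "rot": [
    [0,0,0],
    [0,0,0],
    [0,0,0],
    [0,0,0],
    [0,0,0]
  ]
}}

```text
clock: 21.65
eef_pos: [648.5, 285.4, 181.9]
tcp_rot: [3.141, 0.002, 0.0]
contact_force: [-0.4, -0.6, 0.4]
opening: 0.004
grasp_force: 0.0
```

```bash
python3 -c "
from rig import r
print(r.sign_off())"
```

```text
the job is handed in; nothing more can be done
None
```

I handed the job in with every step carried out; the hand-in returned no verdict. The bottom cassette is on the bed, the drawer is shut, and I held the green key at about 9–13 N for roughly a second before letting go. I couldn't see the cassette once the drawer closed, and I took no picture after the press.

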